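# Clip the sprung lens cap back onto the macro camera

### The arm

A 6-joint arm with a two-finger parallel gripper is mounted at the origin on a cart in front of the work surface, level with it; the furniture and walls round the work are solid. World frame = base frame: x ahead of the robot, y to its left, z up, the work surface at z = 0. Lengths are in mm, angles in rad, forces in N, time in s.
With the tool pointing down it reaches from about 400 to 925 mm from the base axis. Payload 12.5 kg.
Tool frame: the origin (TCP) lies midway between the tips of the shut fingers; the grasp point (between the pads) lies 19 mm behind it; z points along the fingers, y is the line along which they close (so a half turn about z gives the same grasp; the last joint's range is limited). The gripper opens to 95 mm and grips with 3 to 60 N. Pads are 20 mm wide; open, the fingers measure 119 mm over their backs; the gripper's body (75 mm by 180 mm) begins 59 mm behind the grasp point.
Start: joints at [-0.106, 0.491, 1.559, -0, 1.092, -0.106], TCP at [625.017, 0.021, 214.661] pointing down, gripper open.
Joint ranges: [-3.1, 3.1], [-0.84, 2.19], [0.05, 2.79], [-1.13, 4.28], [0.06, 2.93], [-2.69, 2.69]. Speed limits (rad/s): [2.22, 2.22, 2.79, 3.14, 3.14, 3.14].

### API

Orientations are given as [roll, pitch, yaw] about the fixed x, y, z axes, in that order (R = Rz(yaw) Ry(pitch) Rx(roll)).
In Python, from cell import state, read_camera, camera_info, env gives the robot as it stands.
- The arm moves only by the tool move_arm, never from a script. Its argument "commands" is a list of rows, each a list of 3 entries, a list of its own where there are three numbers: the shift along the world's x, y, z in cm, then the turn, a rotation vector about the world's x, y, z in degrees, then the opening, from 0 (shut) to 1 (fully open). A call has 1 to 10 rows; each row shifts and turns the commanded pose from where the row before left it; what a row does not reach is not made up. A row lasts 1/10 s, in which the tool goes at most 50 mm and 8.59 degrees, less where a joint would pass 70% of its speed; a pose out of reach is approached as far as the arm can. A call with a gripper value outside its range is refused whole. The fingers move at their own pace and stop on an object; the grip force is fixed at half the most. Time passes only in rows, so rows that do not move let the fingers close. It gives the time, the measured TCP pose, the force, the opening and the grip force at its end, in the units of the state.
- state(): the state, without advancing time (a new reading comes with each control period).
- read_camera(name): name is "scene" or "side" or "wrist"; returns the picture (400x640x3 uint8, blue, green, red); there is no depth.
- camera_info(name): a dict with "K" (3x3 intrinsics, pixels), "cam_to_world" (4x4, takes a point from camera to world coordinates). Camera axes: x right, y down, z forward; pixel columns grow to the right and rows downward; lengths in mm; the calibration is good to about 2 mm. A picture is of the moment at which its call begins: read the wrist's pose just before it. camera_info takes no time and is no camera call; for the wrist camera it gives the pose at the moment of the call.
- env.job_done(): hands the job in; it is judged then, once.
The state is a dict: "t": time; "joints": joint angles; "qvel": joint speeds; "tau": joint torques, N m; "eef_pos": TCP position; "tcp_rot": TCP orientation; "ft_force": force on the tool from outside, world axes, zero at the start; "moment": the same for the moment, N m; "opening": opening from 0.0 (shut) to 1.0 (fully open); "grip_force": force on a finger pad.
Only numpy, scipy, OpenCV 4.12 (cv2) and the standard library are available. Lean on these libraries where they do the work, as an engineer would, in place of code of your own. Each camera call takes 0.05 s, during which the arm holds its last target. There are 200 camera calls.

### The job

The pond-sample photos are done, so put the lens cap back on the camera that lies on its back with its lens up: pick the cap up by squeezing its two finger ribs together, set it squarely into the mouth of the lens with the tabs still squeezed until it sits fully home on the rim, then let go so that both tabs spring out and catch under the rim. Press only gently (lens mechanisms are delicate; stay below 25 newtons on the lens), do not shove or tip the camera, and leave the other things where they are.

Things in the scene. Friction and masses are not known exactly. Their poses are not given: they have to be found in the camera images.
- camera: black camera, 1.1 kg, loose on the table, lying on its back with its macro lens pointing up. Body 128 mm (its y) by 100 mm (its x), 35 mm tall, hand grip at +y 51 mm tall; origin on the table under the lens axis, z along the lens axis. Front barrel of the lens: 72 mm across, its flat top is the rim; mouth in the rim: bore 57 mm across, 3 mm deep (the lip), under it a groove 63 mm across; glass 8 mm below the rim.
- lens_end (a point): point on the lens axis at the end of the fixed outer barrel (78 mm across), 80 mm above the camera's origin; axes as the camera's. The front barrel stands out of it by 12 to 32 mm, wherever the last user left the focus: so the rim is 92 to 112 mm above the table. This is not measured and the barrel cannot be pushed in: find the rim by touch.
- cap: black lens cap, 68 mm across, 50 g, lying face up on the table; origin at the centre of its underside, z up, y along the squeeze. Plug 55 mm across with chamfered foot, 0 to 7.5 mm above the origin; disc 68 mm across, 7.5 to 11 mm, whose underside rests on the lens rim when home (origin then 7.5 mm below the rim). The plug has 1 mm play all round in the bore. Any turn about the lens axis is good.
- ribs (a point): midpoint between the cap's two upright finger ribs, 16.5 mm above the cap's origin, axes as the cap's. Ribs: one on each side in y, 24 mm long in x, 4 mm thick, from the disc (11 mm above the origin) up to 22 mm. Their outer faces are 38 mm apart when free and 24 mm when squeezed fully.
- tab_a (a joint): how far the tab at the cap's +y side is squeezed towards the middle, m: 0 free, 0.007 fully squeezed (spring 2 N to 5.5 N), about 0.0055 rubbing inside the lip, about 0.0025 sprung out into the groove. The tab's hook, 0.5 to 3 mm above the cap's origin, stands 34 mm from the cap's axis when free (it cannot enter the bore) and 27 mm when squeezed (it can).
- tab_b (a joint): the same for the tab at the cap's -y side
- pond_bottle: open clear glass bottle of pond water, 72 mm across and 137 mm tall, standing at the back right; bystander, stays where it is
- slide_box: clear box of glass slides, 29x77x21 mm, lying at the near right; bystander, stays where it is
- petri: small clear petri dish, 39 mm across, 9 mm tall, lying at the near left; bystander, stays where it is
- flask_clear: square culture bottle with a red cap, 42x42x89 mm, standing at the back left; bystander, stays where it is

How it is judged:
By the outcome, as a careful person would: the job done as asked, in the order asked, and still so for the second after the job is handed in, with the robot touching nothing.
It also fails if it takes over 48 s, if anything falls off the work surface, if the arm or the gripper's body presses on something with over 40 N, if the wrist force passes 120 N, or if a joint passes its speed limit or range.

## Working session

There is one attempt and no reset: what is moved stays moved. The work goes in short steps, Python scripts to look and compute and a tool call to move; the robot and the scene stay as the last step left them, time stands still between calls to the robot, and variables do not carry over. Pictures are saved under pics/ and viewed, at most 10 in all, crops included, and the job is handed in when it is done.

Besides the shell and the picture viewer there is one more tool, called by a JSON object that holds its "api" and its "payload". move_arm: Moves the arm, as the interface text tells. Its arguments: {"type":"object","properties":{"commands":{"type":"array"}},"required":["commands"]}

```bash
ls; mkdir -p pics
cat > h.py <<'E'
import numpy as np, cv2
from cell import state, read_camera, camera_info, env
def px2w(info,u,v,z):
    K=np.array(info["K"]);T=np.array(info["cam_to_world"])
    d=T[:3,:3]@np.linalg.solve(K,[u,v,1.]);o=T[:3,3]
    return o+d*(z-o[2])/d[2]
def w2px(info,p):
    K=np.array(info["K"]);T=np.array(info["cam_to_world"])
    c=K@(T[:3,:3].T@(np.array(p,float)-T[:3,3]));return c[:2]/c[2]
E
python3 - <<'E'
from h import *
for n in ("scene","wrist","side"):
    i=camera_info(n);im=read_camera(n);cv2.imwrite(f"pics/{n}0.png",im);print(n,np.round(i["K"],1).tolist(),np.round(i["cam_to_world"],3).tolist())
    np.save(f"pics/{n}0.npy",i)
a=cv2.imread("pics/scene0.png");b=cv2.imread("pics/side0.png")
print(state())
E
```

```text
pics
scene [[427.3, 0.0, 316.0], [0.0, 427.3, 202.2], [0.0, 0.0, 1.0]] [[0.555, -0.485, 0.676, -155.709], [-0.832, -0.322, 0.452, -527.544], [-0.002, -0.813, -0.582, 712.675], [0.0, 0.0, 0.0, 1.0]]
wrist [[283.4, 0.0, 319.8], [0.0, 283.4, 201.4], [0.0, 0.0, 1.0]] [[1.0, 0.001, -0.002, 623.739], [0.001, -0.968, -0.251, 70.355], [-0.002, 0.251, -0.968, 384.201], [0.0, 0.0, 0.0, 1.0]]
side [[421.1, 0.0, 320.2], [0.0, 421.1, 202.1], [0.0, 0.0, 1.0]] [[0.808, -0.232, 0.542, -39.351], [-0.59, -0.319, 0.742, -885.996], [0.001, -0.919, -0.395, 533.538], [0.0, 0.0, 0.0, 1.0]]
{'t': 0.15, 'joints': array([-1.05578477e-01,  4.91400900e-01,  1.55926990e+00,  5.99105162e-06,
        1.09167282e+00, -1.05596843e-01]), 'qvel': array([-9.54674630e-04, -3.40509692e-03,  8.38070764e-05,  4.26900919e-04,
       -4.38013591e-04, -6.41249859e-04]), 'tau': array([ 3.16444048e-04, -6.12899423e+01, -2.58276522e+01,  6.91918633e-02,
        4.73701756e-02, -5.07232733e-05]), 'eef_pos': array([6.24849959e+02, 5.35284526e-02, 2.14222155e+02]), 'tcp_rot': array([-3.14084643e+00, -8.44370779e-05,  1.57081190e+00]), 'ft_force': array([-0.94947576,  0.28956735, -0.56500328]), 'moment': array([ 0.00693071,  0.01952973, -0.0216094 ]), 'grip_force': 0.0, 'opening': 1.0002573863232584}
```

View pics/scene0.png

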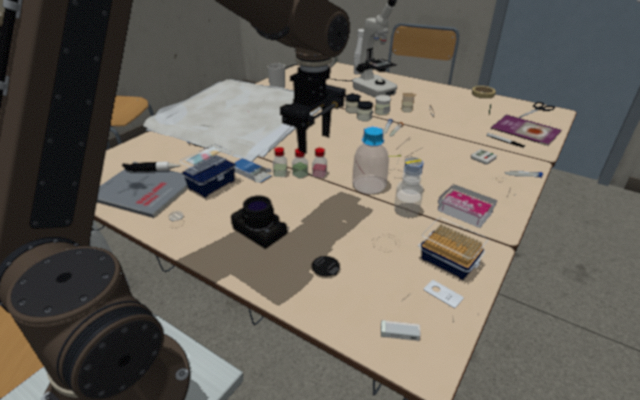

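View pics/wrist0.png

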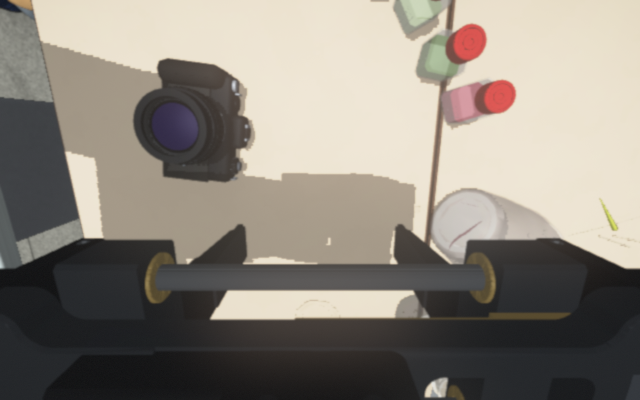

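The scene view shows the camera's lens at about (258,207) and the cap at (325,266). The wrist view shows the rim centred near (174,126); the cap is out of its view.

Run:
```python
from h import *
L=lambda n:np.load(f"pics/{n}0.npy",allow_pickle=True).item()
s,w,d=L("scene"),L("wrist"),L("side")
print("cap",px2w(s,325,266,13))
for z in (92,102,112): print(z,"lens wrist",px2w(w,174,126,z),"scene",px2w(s,258,203,z))
c=px2w(s,325,266,13);print(w2px(d,c),w2px(d,px2w(w,174,126,102)))
a=cv2.imread("pics/scene0.png")[190:290,210:350];b=cv2.imread("pics/side0.png")
u,v=w2px(d,c).astype(int)
b=b[max(0,v-50):v+50,max(0,u-70):u+70];print(u,v)
o=np.vstack([cv2.resize(x,None,fx=5,fy=3 if 0 else 5,interpolation=cv2.INTER_CUBIC) for x in (a,)])
cv2.imwrite("pics/crop1.png",o)
```

```text
cap [ 455.84837113 -143.1747274    13.        ]
92 lens wrist [477.6281247  72.0452451  92.       ] scene [481.99037161  72.89667734  92.        ]
102 lens wrist [482.62848077  71.98741375 102.        ] scene [471.71607691  63.22267854 102.        ]
112 lens wrist [487.62883684  71.9295824  112.        ] scene [461.44178221  53.54867973 112.        ]
[304.23272267 253.90376344] [268.08586735 191.01820985]
304 253
```

View pics/crop1.png

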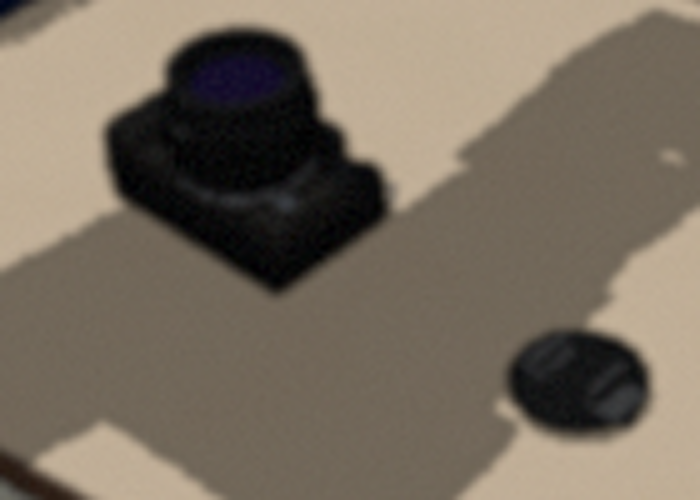

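The rim's centre is near (258,204) and the cap's near (326,266), with the ribs running up-right in the image. I'm going over the cap for a close look.

{"api": "move_arm", "payload": {"commands": [[[-2.8, -3.2, 0], [0, 0, 0], 1], [[-2.8, -3.2, 0], [0, 0, 0], 1], [[-2.8, -3.2, 0], [0, 0, 0], 1], [[-2.8, -3.2, 0], [0, 0, 0], 1], [[-2.8, -3.2, -1], [0, 0, 0], 1], [[-2.8, -3.2, -1], [0, 0, 0], 1], [[0, 0, 0], [0, 0, 0], 1]]}}

```text
t: 0.85
eef_pos: [454.1, -194.3, 193.7]
tcp_rot: [-3.139, -0.001, 1.567]
ft_force: [0.6, 0.1, -0.1]
opening: 0.999
grip_force: 0.0
```

Run:
```python
from h import *
i=camera_info("wrist");im=read_camera("wrist");cv2.imwrite("pics/w1.png",im);np.save("pics/w1.npy",i)
print(state()["eef_pos"],state()["tcp_rot"],state()["qvel"])
u,v=w2px(i,[456,-143,13]).astype(int);print(u,v)
cv2.imwrite("pics/w1c.png",cv2.resize(im[v-60:v+60,u-80:u+80],None,fx=5,fy=5,interpolation=cv2.INTER_CUBIC))
```

```text
[ 455.71775855 -193.2867779   194.33005297] [-3.14074388e+00 -5.46086084e-04  1.56721547e+00] [ 0.05402151  0.00286236 -0.03845566  0.00901587  0.01040491  0.0295216 ]
322 144
```

View pics/w1c.png

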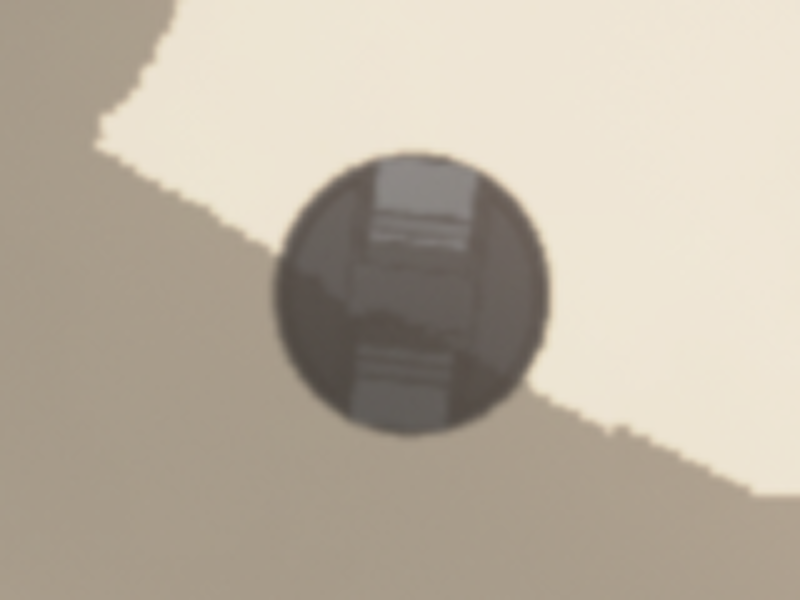

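In the crop the disc is centred at (412,293), which is pixel (324.4,142.6). The rib axis is about 6.5° clockwise of world +y. I'll rotate the gripper to match and look at the cap again, which also gives the wrist-camera offset.

{"api": "move_arm", "payload": {"commands": [[[0.5, 0.5, 0], [0, 0, 8.35], 1], [[0.5, 0.5, 0], [0, 0, 8.35], 1], [[0.5, 0.5, 0], [0, 0, 8.35], 1], [[0.5, 0.5, 0], [0, 0, 8.35], 1], [[0.5, 0.5, 0], [0, 0, 8.35], 1], [[0.5, 0.5, 0], [0, 0, 8.35], 1], [[0.5, 0.5, 0], [0, 0, 8.35], 1], [[0.5, 0.5, 0], [0, 0, 8.35], 1], [[0.5, 0.5, 0], [0, 0, 8.35], 1], [[0.5, 0.5, 0], [0, 0, 8.35], 1]]}}

```text
t: 1.9
eef_pos: [508.0, -140.7, 194.8]
tcp_rot: [3.141, 0.0, 3.035]
ft_force: [-0.6, 0.4, -0.7]
opening: 0.996
grip_force: 0.0
```

{"api": "move_arm", "payload": {"commands": [[[0, 0, 0], [0, 0, 0], 1], [[0, 0, 0], [0, 0, 0], 1]]}}

```text
t: 2.1
eef_pos: [507.4, -141.3, 194.7]
tcp_rot: [3.141, 0.0, 3.025]
ft_force: [-0.0, -0.6, 0.5]
opening: 0.997
grip_force: 0.0
```

Run:
```python
from h import *
w1=np.load("pics/w1.npy",allow_pickle=True).item()
c=px2w(w1,324.4,142.6,11);print("cap from view1",c)
i=camera_info("wrist");im=read_camera("wrist");cv2.imwrite("pics/w2.png",im);np.save("pics/w2.npy",i)
print(state()["eef_pos"],state()["tcp_rot"],state()["joints"])
u,v=w2px(i,c).astype(int);print(u,v,np.round(i["cam_to_world"],3).tolist())
cv2.imwrite("pics/w2c.png",cv2.resize(im[v-60:v+60,u-80:u+80],None,fx=5,fy=5,interpolation=cv2.INTER_CUBIC))
```

```text
cap from view1 [ 457.88951271 -141.28480558   11.        ]
[ 507.16167051 -141.59972255  194.69005069] [3.14149133e+00 7.75157281e-06 3.02491066e+00] [-3.97800243e-01  3.75088019e-01  1.82304584e+00  1.22899658e-04
  9.43479459e-01 -1.85198672e+00]
315 146 [[0.115, 0.962, 0.249, 436.038], [0.993, -0.112, -0.028, -133.402], [0.001, 0.251, -0.968, 364.799], [0.0, 0.0, 0.0, 1.0]]
```

View pics/w2c.png

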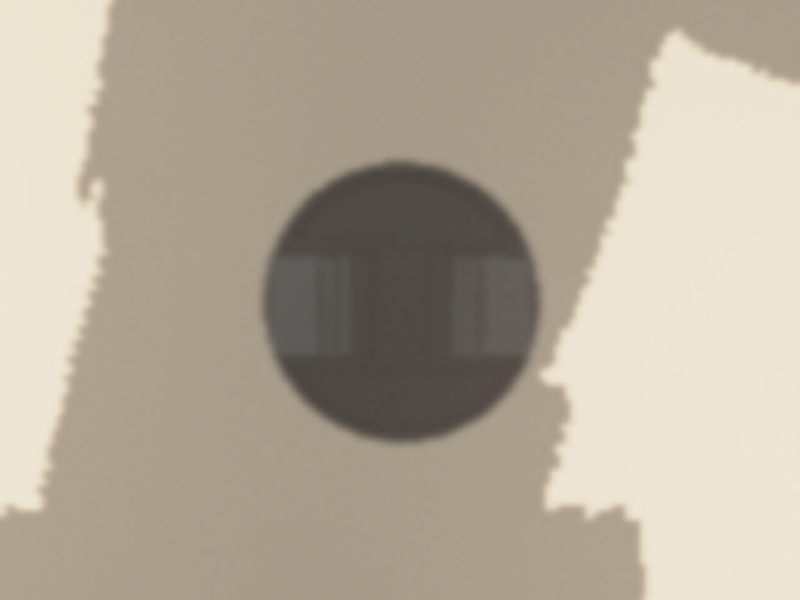

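The ribs are now exactly across the image, with the disc centred at (402,300) in the crop, pixel (315.4,146.0). Next I solve for the tool-fixed camera offset.

Run:
```python
from h import *
P=[];A=[]
for n,g in(("w1",(324.4,142.6)),("w2",(315.4,146.0))):
    i=np.load(f"pics/{n}.npy",allow_pickle=True).item();im=cv2.imread(f"pics/{n}.png")
    m=(im.max(2)<125).astype(np.uint8);k,l,s,c=cv2.connectedComponentsWithStats(m);L=l[int(g[1]),int(g[0])]
    ct=max(cv2.findContours((l==L).astype(np.uint8),0,1)[0],key=len);h=cv2.convexHull(ct);e=cv2.fitEllipse(h)
    print(n,g,e,s[L]);p=px2w(i,*g,11);print(p)
    T=np.array(i["cam_to_world"]);P.append(p[:2]);a=np.arctan2(T[1,0],T[0,0]);A.append(np.array([[np.cos(a),-np.sin(a)],[np.sin(a),np.cos(a)]]))
e=np.linalg.solve(A[0]-A[1],P[1]-P[0]);print("e",e,"true cap",P[0]+A[0]@e, P[1]+A[1]@e, state()["eef_pos"],np.degrees(a))
```

```text
w1 (324.4, 142.6) ((323.7823791503906, 142.9602813720703), (53.949947357177734, 54.7718391418457), 5.940276622772217) [ 297  117   54   54 2128]
[ 457.88951271 -141.28480558   11.        ]
w2 (315.4, 146.0) ((314.9084167480469, 145.94569396972656), (54.54702377319336, 55.857994079589844), 177.79331970214844) [ 288  118   55   57 2414]
[ 456.71606505 -141.03535083   11.        ]
e [-0.72483395 -0.53432935] true cap [ 457.16313214 -141.8170305 ] [ 457.16313214 -141.8170305 ] [ 507.16167051 -141.59972255  194.69005069] 83.36988602495063
```

{"api": "move_arm", "payload": {"commands": [[[-2.5, 0, -2], [0, 0, 0], 1], [[-2.5, 0, -3], [0, 0, 0], 1], [[0, 0, -3], [0, 0, 0], 0.7], [[0, 0, -3], [0, 0, 0], 0.6], [[0, 0, -3], [0, 0, 0], 0.6], [[0, 0, -2], [0, 0, 0], 0.6], [[0, 0, -1], [0, 0, 0], 0.6], [[0, 0, -0.5], [0, 0, 0], 0.6], [[0, 0, 0], [0, 0, 0], 0.6], [[0, 0, 0], [0, 0, 0], 0.6]]}}

```text
t: 3.15
eef_pos: [457.4, -142.2, 20.4]
tcp_rot: [-3.141, 0.001, 3.028]
ft_force: [-0.3, -0.2, -0.1]
opening: 0.603
grip_force: 0.0
```

{"api": "move_arm", "payload": {"commands": [[[0, 0, -0.4], [0, 0, 0], 0.6], [[0, 0, -0.3], [0, 0, 0], 0.6], [[0, 0, 0], [0, 0, 0], 0.5], [[0, 0, 0], [0, 0, 0], 0.45], [[0, 0, 0], [0, 0, 0], 0.4], [[0, 0, 0], [0, 0, 0], 0.35], [[0, 0, 0], [0, 0, 0], 0.3], [[0, 0, 0], [0, 0, 0], 0], [[0, 0, 0], [0, 0, 0], 0], [[0, 0, 0], [0, 0, 0], 0]]}}

```text
t: 4.15
eef_pos: [457.0, -142.0, 12.9]
tcp_rot: [3.142, 0.0, 3.028]
ft_force: [-0.5, 0.7, 6.4]
opening: 0.237
grip_force: 30.0
```

{"api": "move_arm", "payload": {"commands": [[[0, 0, 0.5], [0, 0, 0], 0], [[0, 0, 1.5], [0, 0, 0], 0], [[0, 0, 3], [0, 0, 0], 0], [[0, 0, 3.5], [0, 0, 0], 0], [[0, 0.5, 4], [0, 0, 0], 0], [[1, 2.5, 4], [0, 0, 0], 0], [[1.5, 3.5, 3], [0, 0, 0], 0], [[1.5, 3.5, 2], [0, 0, 0], 0], [[1.5, 3.5, 1], [0, 0, 0], 0], [[1.2, 3.5, 0], [0, 0, 0], 0]]}}

```text
t: 5.15
eef_pos: [524.9, 29.5, 239.6]
tcp_rot: [3.141, 0.003, 3.028]
ft_force: [0.2, -0.9, -1.5]
opening: 0.24
grip_force: 30.0
```

{"api": "move_arm", "payload": {"commands": [[[0.5, 2.5, 0], [0, 0, 0], 0], [[0, 1.5, 0], [0, 0, 0], 0], [[0, 0.3, 0], [0, 0, 0], 0], [[0, 0, 0], [0, 0, 0], 0], [[0, 0, 0], [0, 0, 0], 0], [[0, 0, 0], [0, 0, 0], 0]]}}

```text
t: 5.75
eef_pos: [528.9, 70.0, 237.7]
tcp_rot: [-3.142, -0.0, 3.027]
ft_force: [0.7, 1.0, -0.5]
opening: 0.24
grip_force: 30.0
```

Run:
```python
from h import *
i=camera_info("wrist");im=read_camera("wrist");cv2.imwrite("pics/w3.png",im);np.save("pics/w3.npy",i)
print(state()["eef_pos"],state()["tcp_rot"],state()["opening"],state()["ft_force"])
print(w2px(i,[479,72,98]))
```

```text
[528.99666822  70.13562362 237.69950397] [3.14155817e+00 1.10635277e-05 3.02693478e+00] 0.23735693134629715 [ 0.81757137 -0.35665732 -0.64506563]
[316.53003123 148.97257481]
```

View pics/w3.png

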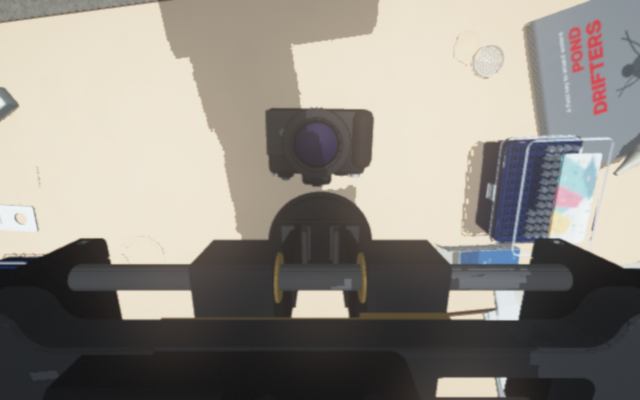

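The cap is held between the fingers, with its disc edge visible around (320,195), and the lens lies at about (318,145). I'm enlarging with brightened shadows.

Run:
```python
from h import *
im=cv2.imread("pics/w3.png")[100:190,260:380].astype(float)
im=255*np.clip(im/120,0,1)**0.6
cv2.imwrite("pics/w3c.png",cv2.resize(im.astype(np.uint8),None,fx=6,fy=6,interpolation=cv2.INTER_CUBIC))
```

```text
(no output)
```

View pics/w3c.png

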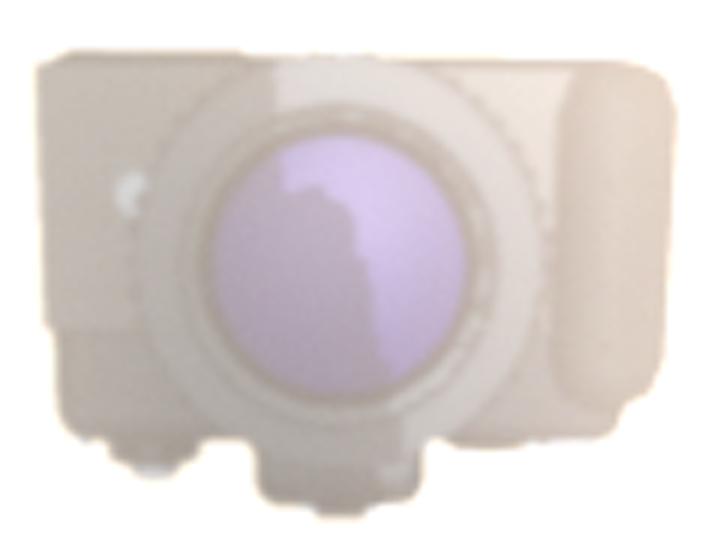

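The crop shows the mouth ring centred at (342,263.5), i.e. pixel (316.6,143.5). The barrel is about 66 px across, so the rim is near 98 mm.

Run:
```python
from h import *
def A(i):
    T=np.array(i["cam_to_world"]);a=np.arctan2(T[1,0],T[0,0]);return np.array([[np.cos(a),-np.sin(a)],[np.sin(a),np.cos(a)]])
I={n:np.load(f"pics/{n}.npy",allow_pickle=True).item() for n in("w1","w2","w3")}
p1=px2w(I["w1"],323.8,142.6,11)[:2];p2=px2w(I["w2"],314.95,145.75,11)[:2]
e=np.linalg.solve(A(I["w1"])-A(I["w2"]),p2-p1);cap=p1+A(I["w1"])@e
print("e",e,"cap",cap)
for z in(94,100,110):print(z,px2w(I["w3"],316.6,143.5,z)[:2]+A(I["w3"])@e)
x=A(I["w2"])@[0,1];print("rib dir",x,"cap off along ribs",(cap-[457.0,-142.0])@x)
# predicted disc outline of held cap if centred on TCP (top of disc 2 mm under TCP)
s=state()["eef_pos"]; t=np.linspace(0,2*np.pi,73)
q=np.array([w2px(I["w3"],s+[34*np.cos(k),34*np.sin(k),-2]) for k in t]);print(q.min(0),q.max(0))
print(w2px(I["w3"],s+np.array([0,0,-2])),s)
im=cv2.imread("pics/w3.png")[188:240,255:390].astype(float)
cv2.imwrite("pics/w3d.png",cv2.resize((255*np.clip(im/120,0,1)**0.6).astype(np.uint8),None,fx=5,fy=5,interpolation=cv2.INTER_CUBIC))
```

```text
e [-0.25211303 -0.58362919] cap [ 456.90339544 -141.86569564]
94 [474.01447475  72.36616987]
100 [473.71185765  72.46509572]
110 [473.20749581  72.62997212]
rib dir [-0.99331222  0.11545924] cap off along ribs 0.11146516645897146
[268.11826274 190.80653563] [372.59284211 288.29388491]
[320.3617598 241.7995356] [528.99666822  70.13562362 237.69950397]
```

View pics/w3d.png

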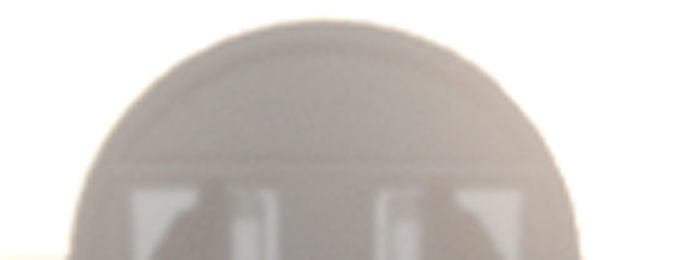

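The held cap is centred on the TCP to within about 0.4 mm. The lens axis is at (473.6, 72.5), so I'm moving above it.

{"api": "move_arm", "payload": {"commands": [[[-2, 0.1, -2], [0, 0, 0], 0], [[-2, 0.1, -2], [0, 0, 0], 0], [[-1, 0.04, -2], [0, 0, 0], 0], [[-0.54, 0, -2], [0, 0, 0], 0], [[0, 0, -1.3], [0, 0, 0], 0], [[0, 0, -0.7], [0, 0, 0], 0], [[0, 0, 0], [0, 0, 0], 0], [[0, 0, 0], [0, 0, 0], 0], [[0, 0, 0], [0, 0, 0], 0]]}}

```text
t: 6.7
eef_pos: [474.0, 73.3, 138.3]
tcp_rot: [3.141, 0.001, 3.028]
ft_force: [-0.4, 0.5, -0.1]
opening: 0.24
grip_force: 30.0
```

Run:
```python
from h import *
print(state()["eef_pos"],state()["tcp_rot"],state()["ft_force"])
i=camera_info("side");im=read_camera("side");u,v=w2px(i,[474,72,110]).astype(int)
c=im[v-50:v+50,u-65:u+65].astype(float);c=255*np.clip(c/150,0,1)**.6
for z in(92,102,112):print(z,(w2px(i,[473.6,72.5,z])-[u-65,v-50])*6)
s=state()["eef_pos"];print("cap bottom",(w2px(i,s-[0,0,13])-[u-65,v-50])*6)
cv2.imwrite("pics/s1.png",cv2.resize(c.astype(np.uint8),None,fx=6,fy=6,interpolation=cv2.INTER_CUBIC))
```

```text
[474.00698074  73.32907787 138.26806982] [3.14135960e+00 1.07117293e-03 3.02800119e+00] [-0.38696084  0.50037269 -0.0672769 ]
92 [391.84579195 342.22448472]
102 [390.75022809 322.05790773]
112 [389.64717966 301.75355891]
cap bottom [387.92106893 273.90354145]
```

View pics/s1.png

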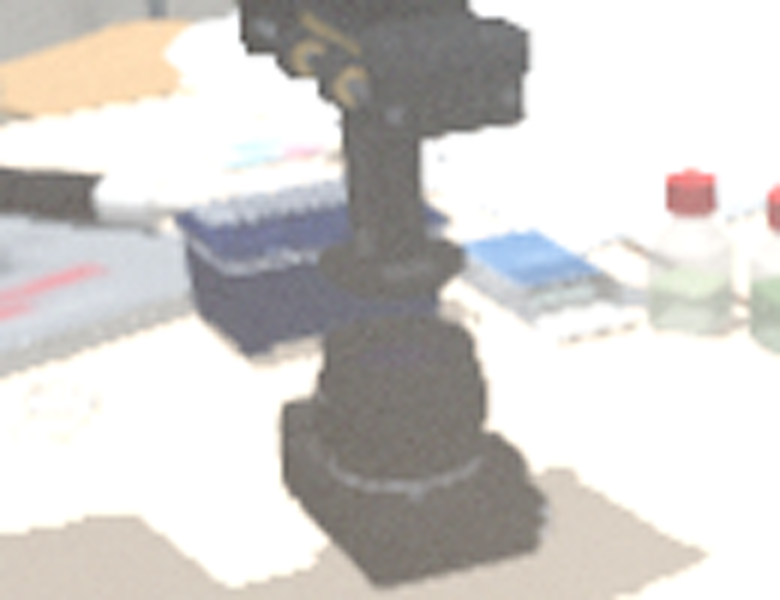

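The side view shows the cap disc spanning columns 320–463 and the rim spanning 328–475, with its height about 94 mm. The cap may be 2–3 mm off along the side camera's right, so I'll check this with fits of the purple glass.

Run:
```python
from h import *
I={n:np.load(f"pics/{n}.npy",allow_pickle=True).item() for n in("scene0","side0","wrist0","w3")}
def A(i):
    T=np.array(i["cam_to_world"]);a=np.arctan2(T[1,0],T[0,0]);return np.array([[np.cos(a),-np.sin(a)],[np.sin(a),np.cos(a)]])
e=np.array([-.25,-.58])
for n,g in(("w3",(317,144)),("wrist0",(176,127)),("scene0",(258,204)),("side0",(268,192))):
    im=cv2.GaussianBlur(cv2.imread(f"pics/{n}.png"),(3,3),0).astype(int)
    x0,y0=g[0]-40,g[1]-30
    s=(im[...,0]-im[...,1])[y0:y0+60,x0:x0+80]
    th=0.5*np.percentile(s,97 if 'w' in n else 99.5);m=(s>th).astype(np.uint8)
    k,l,st,c=cv2.connectedComponentsWithStats(m);j=1+np.argmax(st[1:,4])
    ct=max(cv2.findContours((l==j).astype(np.uint8),0,1)[0],key=len);el=cv2.fitEllipse(cv2.convexHull(ct))
    u,v=el[0][0]+x0,el[0][1]+y0
    print(n,round(th,1),np.round([u,v],2),np.round(el[1],1),st[j].tolist())
    for z in(84,88,92,96):
        p=px2w(I[n],u,v,z)[:2]
        if n[0]=="w":p=p+A(I[n])@e
        print("   ",z,np.round(p,1))
```

```text
w3 11.5 [319.57 141.51] [31.5 40. ] [29, 9, 31, 39, 627]
    84 [472.7  75.8]
    88 [472.5  75.8]
    92 [472.4  75.8]
    96 [472.2  75.8]
wrist0 15.0 [174.61 126.  ] [43.3 49.1] [16, 6, 46, 47, 1690]
    84 [474.   71.5]
    88 [476.   71.5]
    92 [478.   71.5]
    96 [480.   71.4]
scene0 14.5 [256.95 205.46] [ 9.2 18.4] [30, 27, 19, 10, 142]
    84 [480.7  76. ]
    88 [476.6  72.2]
    92 [472.6  68.3]
    96 [468.5  64.5]
side0 17.5 [287.1  180.09] [ 8.1 19.8] [49, 14, 21, 9, 122]
    84 [596.9 156.9]
    88 [591.3 147.7]
    92 [585.6 138.4]
    96 [579.9 129.1]
```

Run:
```python
from h import *
I={n:np.load(f"pics/{n}.npy",allow_pickle=True).item() for n in("side0","w3")}
T=np.array(I["w3"]["cam_to_world"]);a=np.arctan2(T[1,0],T[0,0]);E=np.array([[np.cos(a),-np.sin(a)],[np.sin(a),np.cos(a)]])@[-.25,-.58]
for n,g,r in(("w3",(317,144),(32,28)),("side0",(267,194),(14,10))):
    im=cv2.GaussianBlur(cv2.imread(f"pics/{n}.png"),(3,3),0).astype(int)
    x0,y0=g[0]-r[0],g[1]-r[1]
    s=(im[...,0]-im[...,1])[y0:y0+2*r[1],x0:x0+2*r[0]]
    for th in ((4,5,6,7) if n=="w3" else (6,8,10,14)):
        m=(s>th).astype(np.uint8)
        k,l,st,c=cv2.connectedComponentsWithStats(m)
        if k<2: continue
        j=1+np.argmax(st[1:,4])
        ct=max(cv2.findContours((l==j).astype(np.uint8),0,1)[0],key=len)
        if len(ct)<6: continue
        el=cv2.fitEllipse(cv2.convexHull(ct))
        u,v=el[0][0]+x0,el[0][1]+y0
        print(n,th,np.round([u,v],2),np.round(el[1],1),st[j].tolist(),[np.round(px2w(I[n],u,v,z)[:2]+(E if n=="w3" else 0),1).tolist() for z in(84,87,90)])
```

```text
w3 4 [316.55 143.25] [41.  42.4] [11, 6, 42, 43, 1373] [[474.2, 72.2], [474.1, 72.2], [473.9, 72.3]]
w3 5 [316.59 143.25] [40.6 42.1] [12, 6, 41, 42, 1346] [[474.2, 72.2], [474.1, 72.3], [473.9, 72.3]]
w3 6 [316.72 143.13] [40.1 41.7] [12, 6, 40, 42, 1315] [[474.1, 72.4], [474.0, 72.4], [473.8, 72.5]]
w3 7 [316.93 143.09] [39.5 41.2] [12, 7, 40, 40, 1229] [[474.1, 72.6], [474.0, 72.7], [473.8, 72.7]]
side0 6 [265.96 196.85] [ 3.6 10.5] [8, 12, 11, 3, 30] [[477.8, 77.1], [474.4, 70.7], [470.9, 64.3]]
side0 8 [266.07 196.93] [ 2.3 10.3] [8, 12, 11, 3, 23] [[477.8, 76.4], [474.3, 70.0], [470.9, 63.6]]Traceback (most recent call last):
  File "<stdin>", line 15, in <module>
cv2.error: OpenCV(4.12.0) /io/opencv/modules/imgproc/src/shapedescr.cpp:361: error: (-201:Incorrect size of input array) There should be at least 5 points to fit the ellipse in function 'fitEllipseNoDirect'
```

{"api": "move_arm", "payload": {"commands": [[[0.05, -0.05, -0.8], [0, 0, 0], 0], [[0, 0, -0.6], [0, 0, 0], 0], [[0, 0, -0.4], [0, 0, 0], 0], [[0, 0, 0], [0, 0, 0], 0], [[0, 0, 0], [0, 0, 0], 0], [[0, 0, 0], [0, 0, 0], 0]]}}

```text
t: 7.35
eef_pos: [474.2, 72.9, 119.7]
tcp_rot: [3.141, 0.0, 3.028]
ft_force: [0.3, -1.2, -1.3]
opening: 0.239
grip_force: 30.0
```

{"api": "move_arm", "payload": {"commands": [[[0, -0.07, -0.2], [0, 0, 0], 0], [[0, 0, -0.2], [0, 0, 0], 0], [[0, 0, -0.2], [0, 0, 0], 0], [[0, 0, 0], [0, 0, 0], 0], [[0, 0, 0], [0, 0, 0], 0]]}}

```text
t: 7.85
eef_pos: [474.1, 72.2, 113.6]
tcp_rot: [3.142, -0.0, 3.028]
ft_force: [0.3, 0.4, 0.0]
opening: 0.24
grip_force: 30.0
```

Now fine steps.

{"api": "move_arm", "payload": {"commands": [[[0, 0, -0.1], [0, 0, 0], 0], [[0, 0, -0.1], [0, 0, 0], 0], [[0, 0, -0.1], [0, 0, 0], 0], [[0, 0, 0], [0, 0, 0], 0], [[0, 0, 0], [0, 0, 0], 0]]}}

```text
t: 8.35
eef_pos: [474.1, 72.2, 110.6]
tcp_rot: [3.141, -0.0, 3.028]
ft_force: [-0.9, 0.2, -1.0]
opening: 0.241
grip_force: 30.0
```

{"api": "move_arm", "payload": {"commands": [[[0, 0, -0.1], [0, 0, 0], 0], [[0, 0, -0.1], [0, 0, 0], 0], [[0, 0, 0], [0, 0, 0], 0], [[0, 0, 0], [0, 0, 0], 0]]}}

```text
t: 8.75
eef_pos: [474.1, 72.2, 108.6]
tcp_rot: [3.141, -0.0, 3.028]
ft_force: [0.6, -0.9, -1.4]
opening: 0.237
grip_force: 30.0
```

{"api": "move_arm", "payload": {"commands": [[[0, 0, -0.1], [0, 0, 0], 0], [[0, 0, -0.1], [0, 0, 0], 0], [[0, 0, 0], [0, 0, 0], 0], [[0, 0, 0], [0, 0, 0], 0]]}}

```text
t: 9.15
eef_pos: [474.1, 72.2, 106.6]
tcp_rot: [3.142, -0.0, 3.028]
ft_force: [-0.4, 0.1, -0.2]
opening: 0.242
grip_force: 30.0
```

{"api": "move_arm", "payload": {"commands": [[[0, 0, -0.1], [0, 0, 0], 0], [[0, 0, -0.1], [0, 0, 0], 0], [[0, 0, 0], [0, 0, 0], 0], [[0, 0, 0], [0, 0, 0], 0]]}}

```text
t: 9.55
eef_pos: [474.1, 72.2, 104.6]
tcp_rot: [3.141, -0.0, 3.028]
ft_force: [0.1, -0.1, -0.4]
opening: 0.241
grip_force: 30.0
```

{"api": "move_arm", "payload": {"commands": [[[0, 0, -0.1], [0, 0, 0], 0], [[0, 0, 0], [0, 0, 0], 0], [[0, 0, -0.1], [0, 0, 0], 0], [[0, 0, 0], [0, 0, 0], 0]]}}

```text
t: 9.95
eef_pos: [474.1, 72.2, 102.5]
tcp_rot: [3.142, -0.0, 3.028]
ft_force: [1.0, -0.7, -0.1]
opening: 0.238
grip_force: 30.0
```

{"api": "move_arm", "payload": {"commands": [[[0, 0, -0.1], [0, 0, 0], 0], [[0, 0, 0], [0, 0, 0], 0], [[0, 0, -0.1], [0, 0, 0], 0], [[0, 0, 0], [0, 0, 0], 0]]}}

```text
t: 10.35
eef_pos: [474.1, 72.2, 100.5]
tcp_rot: [3.142, -0.0, 3.028]
ft_force: [0.5, 0.6, 0.3]
opening: 0.242
grip_force: 30.0
```

{"api": "move_arm", "payload": {"commands": [[[0, 0, -0.05], [0, 0, 0], 0], [[0, 0, 0], [0, 0, 0], 0], [[0, 0, -0.05], [0, 0, 0], 0], [[0, 0, 0], [0, 0, 0], 0]]}}

```text
t: 10.75
eef_pos: [474.1, 72.2, 99.8]
tcp_rot: [3.141, 0.0, 3.028]
ft_force: [-0.5, -0.8, 3.5]
opening: 0.242
grip_force: 30.0
```

{"api": "move_arm", "payload": {"commands": [[[0, 0, -0.05], [0, 0, 0], 0], [[0, 0, 0], [0, 0, 0], 0], [[0, 0, 0], [0, 0, 0], 0]]}}

```text
t: 11.05
eef_pos: [474.2, 72.2, 99.8]
tcp_rot: [3.141, 0.001, 3.028]
ft_force: [-2.1, -0.1, 10.0]
opening: 0.238
grip_force: 30.0
```

The cap is stiff at TCP z 99.8, so the rim is about 94.3 mm, which matches the images. It is home with 10 N on it, so I'm releasing.

{"api": "move_arm", "payload": {"commands": [[[0, 0, 0], [0, 0, 0], 0.28], [[0, 0, 0], [0, 0, 0], 0.34], [[0, 0, 0], [0, 0, 0], 0.4], [[0, 0, 0], [0, 0, 0], 0.5], [[0, 0, 0], [0, 0, 0], 0.6], [[0, 0, 0], [0, 0, 0], 0.6]]}}

```text
t: 11.65
eef_pos: [474.1, 72.2, 99.0]
tcp_rot: [3.141, -0.0, 3.028]
ft_force: [-0.5, -0.3, -0.7]
opening: 0.574
grip_force: 0.0
```

{"api": "move_arm", "payload": {"commands": [[[0, 0, 0.5], [0, 0, 0], 0.6], [[0, 0, 1.5], [0, 0, 0], 0.6], [[0, 0, 3], [0, 0, 0], 0.6], [[0.5, 0, 4], [0, 0, 0], 0.6], [[2, 0, 3], [0, 0, 0], 0.6], [[2.5, 0, 2], [0, 0, 0], 0.6], [[0.5, 0, 0], [0, 0, 0], 0.6], [[0, 0, 0], [0, 0, 0], 0.6], [[0, 0, 0], [0, 0, 0], 0.6]]}}

```text
t: 12.55
eef_pos: [527.7, 72.2, 237.8]
tcp_rot: [-3.141, -0.003, 3.028]
ft_force: [-0.4, -0.6, -0.1]
opening: 0.599
grip_force: 0.0
```

Run:
```python
from h import *
print(state()["eef_pos"],state()["t"])
i=camera_info("wrist");im=read_camera("wrist");cv2.imwrite("pics/w4.png",im);np.save("pics/w4.npy",i)
u,v=w2px(i,[474,72,105]).astype(int)
c=im[v-45:v+45,u-60:u+60].astype(float);c=255*np.clip(c/120,0,1)**.6
o=np.array([u-60,v-45]);q=lambda p:np.round((w2px(i,p)-o+.5)*6)
n=np.array([np.cos(np.radians(83.4)),np.sin(np.radians(83.4)),0]);k=np.array([474.2,72.2,0])
for w in(12,13.5,16.5,19):print(w,q(k+w*n+[0,0,109]),q(k-w*n+[0,0,109]))
print("disc edges at z=98:",[q(k+34*d+[0,0,98]).tolist() for d in(n,-n,np.array([n[1],-n[0],0]),np.array([-n[1],n[0],0]))])
cv2.imwrite("pics/w4c.png",cv2.resize(c.astype(np.uint8),None,fx=6,fy=6,interpolation=cv2.INTER_CUBIC))
```

```text
[527.74667619  72.2258613  237.83266359] 12.55
12 [433. 278.] [295. 278.]
13.5 [442. 278.] [286. 277.]
16.5 [459. 278.] [269. 277.]
19 [474. 278.] [254. 277.]
disc edges at z=98: [[555.0, 274.0], [176.0, 273.0], [366.0, 462.0], [365.0, 76.0]]
```

View pics/w4c.png

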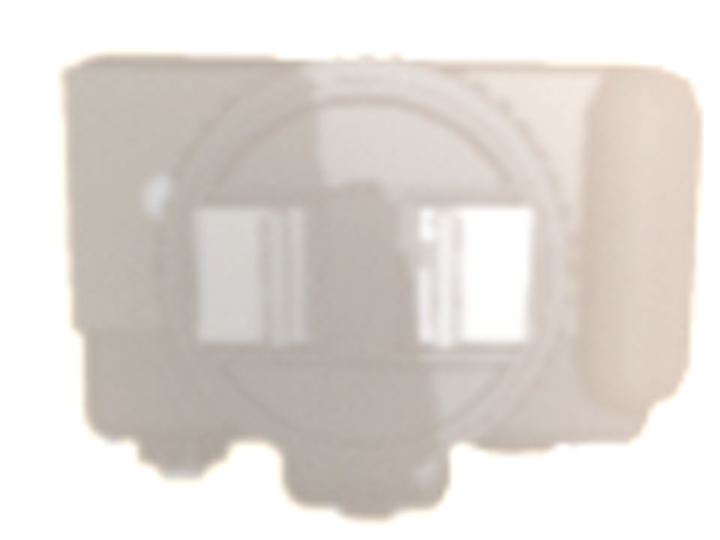

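The cap sits concentric on the lens. The rib outer faces are at columns 268 and 462, which matches the 33 mm spacing of tabs sprung into the groove (27 mm would mean stuck in the lip). The camera hasn't moved and the gripper is clear.

```bash
python3 -c "
from cell import env
print(env.job_done())"
```

```text
the job is handed in; nothing more can be done
None
```

The lens cap is on: it sits fully home on the rim, and the rib spacing in the last picture shows both tabs sprung out under it. The highest force reading while pressing was 10 N, the camera did not visibly move, and the job was handed in after about 12.6 s.

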